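# Dock the tube rack and hold the sample cooler's lid at the pointer

### The job

Get the sample cooler ready for loading: first pick up the tube rack by its fin and seat it fully down on the two pegs of the metal docking plate, either way round, and let go of it while the cooler's lid is still shut. Then take the bar on the cooler's spring-loaded lid and lift the lid until it lines up with the dark pointer at its side, and finish still holding it steady there, because it snaps shut when released. Do not move the pointer, and leave everything else on the bench where it stands.

Things in the scene. Friction and masses are not known exactly. Their poses are not given: they have to be found in the camera images.
- rack_center (a point): Loose white tube rack, 0.2 to 0.4 kg: block 110 (x) x 72 (y) x 46 mm high, two rows of tube caps 5 mm proud, and on its top centre a fin 64 mm along x, 12 mm thick in y, top 95 mm above the underside. The point is on its vertical axis 46 mm above the underside; the fin is free 5 to 49 mm above the point. z up. In the underside two 14 mm holes, 22 mm deep, at x = +-35 mm, y = 0.
- dock_seat (a point): Centre of the top face of the docking plate: bare aluminium, 150 mm (x) x 110 mm (y) x 12 mm, fixed. Two upright pegs, 10 mm in diameter, 16 mm tall with tapered tips, stand on it at x = +-35 mm, y = 0. z up. With the rack seated, rack_center is 46 mm straight above this point, the rack's x along this x (either way round).
- cooler: White sample cooler, a box 240 mm (x) x 200 mm (y) x 100 mm high, fixed to the bench. Origin at the centre of its underside; its front faces -x (towards the robot's side), y to its left, z up. The lid is hinged along its rear (+x) top edge; the pointer is on its +y side.
- hinge (a point): Middle of the lid's hinge axis, on the cooler's rear top edge: 115 mm along the cooler's +x and 100 mm above its underside. The axis runs along the cooler's y; both the lid and the pointer turn about it.
- lid_bar (a point): Middle of the round steel bar on the lid: 14 mm in diameter, along the cooler's y, 108 mm free between its two posts, centre 42 mm above the top face of the 14 mm thick lid. With the lid shut it lies 190 mm in front (-x) of the hinge axis and 56 mm above it; it swings with the lid. Its frame turns with the lid (x in the lid's plane, front to hinge).
- lid (a joint): Lid angle in rad: 0 shut (start), grows as the front edge rises, up to 1.25. A spring pulls it shut: about 5 N upward at the bar starts it, about 10 N at 0.45 rad to 18 N at 0.8 rad hold it (straight upward).
- pointer_tip (a point): Centre of the 20 mm ball at the free end of the dark steel pointer, a slim bar 14 mm high, 7 mm thick that turns about the hinge axis just beside the lid's +y edge (119 mm from the lid's middle); ball 165 mm from the axis, up to 230 mm above the bench. Only a mark; light friction keeps it as set. Its frame turns with it (x from tip to axis): the lid lines up when both x axes agree.
- pointer (a joint): Angle of the pointer in rad, on the same scale as lid: the lid is to be held at this angle. 0 is level; set between 0.45 and 0.8 at the start.
- bottle: Amber glass bottle, 64 mm across, 150 mm tall, a bystander; origin at the centre of its underside.
- beaker: Clear plastic beaker, 68 mm across, 75 mm tall, a bystander; origin at the centre of its underside.
- jar: White plastic jar, 48 mm across, 60 mm tall, a bystander; origin at the centre of its underside.
- case: Small flat plastic case, 60 x 90 x 28 mm, a bystander; origin at the centre of its underside.
- tipbox: Box of pipette tips, 85 x 120 x 65 mm, a bystander; origin at the centre of its underside.
- timer: Square white bench timer, 65 x 65 x 22 mm, a bystander; origin at the centre of its underside.

How it is judged:
On the way, in this order (a step that is already met when the one before it is completed fails the run):
1. the rack is seated on the dock's pegs and released, with the lid still shut (horizontal distance between rack_center and dock_seat below 0.005 m and z of rack_center in the frame of dock_seat between 0.042 and 0.049 m and angle between the x axis of rack_center and the x axis of dock_seat, either way round below 0.12 rad and angle between rack_center's own z axis and vertical below 0.05 rad and contact force between the fingers and rack below 0.2 N and value of joint lid below 0.06 rad), for 0.3 s.
2. the gripper holds the lid lined up with the pointer (angle between the x axis of lid_bar and the x axis of pointer_tip, either way round below 0.08 rad and contact force between the fingers and lid above 2 N and value of joint lid above 0.3 rad), for 0.3 s.
At the end, for the whole second after the job is handed in: Rack flat and fully down on the pegs (5 mm, 0.12 rad yaw, 0.05 rad tilt), released, at rest; fingers hold the lid (over 2 N) steady (under 0.1 rad/s) within 0.08 rad of the pointer; pointer tip moved less than 12 mm, bystanders less than 30 mm (all of step 2 and horizontal distance between rack_center and dock_seat below 0.005 m and z of rack_center in the frame of dock_seat between 0.042 and 0.049 m and angle between the x axis of rack_center and the x axis of dock_seat, either way round below 0.12 rad and angle between rack_center's own z axis and vertical below 0.05 rad and contact force between the fingers and rack below 0.2 N and velocity of joint lid between -0.1 and 0.1 rad/s and linear speed of rack below 0.02 m/s and distance of pointer_tip from where it was at the start of the episode below 0.012 m); the arm keeps its last pose, push and grip.
It fails at once if a bystander is moved more than 30 mm (distance of any of bottle, beaker, jar, case, tipbox, timer from where it was at the start of the episode above 0.03 m).
It fails at once if the pointer is moved by more than 12 mm at its tip (distance of pointer_tip from where it was at the start of the episode above 0.012 m).
It also fails if it takes over 56 s, if anything falls off the work surface, if the arm or the gripper's body presses on something with over 40 N, if the wrist force passes 120 N, or if a joint passes its speed limit or range.

### The arm

A 6-joint arm with a two-finger parallel gripper is mounted at the origin on the work surface. World frame = base frame: x ahead of the robot, y to its left, z up, the work surface at z = 0. Lengths are in m, angles in rad, forces in N, time in s.
With the tool pointing down it reaches from about 0.325 to 0.925 m from the base axis. Payload 3.1 kg.
Tool frame: the origin (TCP) lies at the very end of the fingers, on their centre line; the grasp point (between the pads) lies r.tcp_to_grasp behind it (r.tcp_to_grasp is the distance from the TCP to the grasp point, in m); z points along the fingers, y is the line along which they close (so a half turn about z gives the same grasp; the last joint's range is limited). The gripper opens to 85 mm and grips with 20 to 120 N. Pads are 22 mm wide; open, the fingers measure 114 mm over their backs; the gripper's body (76 mm by 85 mm) begins 54 mm behind the grasp point. The pads swing forward as they close: fully open they stand 13 mm farther back than shut.
Start: joints at [-1.304, 0.217, 1.613, -0, 1.311, -0.112], TCP at [0.231, -0.581, 0.193] pointing down, gripper open.
Joint ranges: [-2.75, 2.75], [-0.78, 2.1], [0.31, 2.55], [-1.13, 4.27], [0.13, 2.63], [-2.58, 2.58]. Speed limits (rad/s): [2.79, 2.79, 3.14, 3.14, 3.14, 3.14].

### API

Orientations are given as a unit quaternion [w, x, y, z].
In Python, from workcell import r gives the robot as it stands.
- The arm moves only by the tool carry_out, never from a script. Its arguments are lists of equal length, an entry for each row: "slide": the shift along the tool's x, y, z in mm, a list of three; "roll": the turn about the tool's z in rad; "grip": the opening, from -1 (shut) to 1 (fully open), so that 0 is half open. A call has 1 to 5 rows; each row is the pose to reach, as a shift and turn from the pose commanded when the call began, along the tool's axes at that moment; what a row does not reach only later rows make up. A row lasts 1/12 s, in which the tool goes at most 41.7 mm and 7.16 degrees, less where a joint would pass 70% of its speed; a pose out of reach is approached as far as the arm can. A call with a gripper value outside its range is refused whole. The fingers move at their own pace and stop on an object; "grip_force" is the grip in N (left out, the last holds). Time passes only in rows, so rows that repeat a pose let the fingers close. It gives the time, the measured TCP pose, the force, the opening and the grip force at its end, in the units of the state.
- r.read_state(): the state, without advancing time (a new reading comes with each control period).
- r.read_camera(name): name is "scene" or "top"; returns the picture (420x560x3 uint8, blue, green, red); there is no depth.
- r.camera_model(name): a dict with "K" (3x3 intrinsics, pixels), "k1" (the pictures are not rectified: a ray, as slopes to the right and down, at radius r is drawn at 1 + k1 r^2 times it, then the intrinsics apply), "pose" (4x4, takes a point from camera to world coordinates). Camera axes: x right, y up, looking along -z (the intrinsics and any distortion apply to the point x, -y, -z); pixel columns grow to the right and rows downward; lengths in m; the calibration is good to about 2 mm. A picture is of the moment at which its call begins. camera_model takes no time and is no camera call.
- r.close_job(): hands the job in; it is judged then, once.
The state is a dict: "time_s": time; "q": joint angles; "joint_velocities": joint speeds; "joint_efforts": joint torques, N m; "ee_pos": TCP position; "ee_rot": TCP orientation; "ft_force": force on the tool from outside, world axes, zero at the start; "wrist_torque": the same for the moment, N m; "width": opening from 0.0 (shut) to 1.0 (fully open); "finger_force": force on a finger pad.
Only numpy, scipy, OpenCV 4.12 (cv2) and the standard library are available. Lean on these libraries where they do the work, as an engineer would, in place of code of your own. Each camera call takes 0.05 s, during which the arm holds its last target. There are 200 camera calls.

## Working session

There is one attempt and no reset: what is moved stays moved. The work goes in short steps, Python scripts to look and compute and a tool call to move; the robot and the scene stay as the last step left them, time stands still between calls to the robot, and variables do not carry over. Pictures are saved under pics/ and viewed, at most 13 in all, crops included, and the job is handed in when it is done.

Besides the shell and the picture viewer there is one more tool, called after "Call:" as name([rows], argument=value, ...), one row to a line, values as JSON. carry_out: Moves the arm, as the interface text tells. Its arguments: {"type":"object","properties":{"slide":{"type":"array","items":{"type":"array","items":{"type":"number"}}},"roll":{"type":"array","items":{"type":"number"}},"grip":{"type":"array","items":{"type":"number"}},"grip_force":{"type":"number"}},"required":["slide","roll","grip"]}

```bash
mkdir -p pics; ls
cat > h.py <<'E'
import numpy as np, cv2
from workcell import r
def ray(name,u,v,m=None):
    m=m or r.camera_model(name); K=np.array(m["K"]);T=np.array(m["pose"]);k=m["k1"]
    d=cv2.undistortPoints(np.array([[[u,v]]],float),K,np.array([k,0,0,0,0.]))[0,0]
    w=T[:3,:3]@np.array([d[0],-d[1],-1]); return T[:3,3],w/np.linalg.norm(w)
def onz(name,u,v,z):
    o,w=ray(name,u,v); return o+w*(z-o[2])/w[2]
def proj(name,P):
    m=r.camera_model(name);K=np.array(m["K"]);T=np.array(m["pose"]);p=T[:3,:3].T@(np.array(P)-T[:3,3])
    s=np.array([p[0],-p[1]])/-p[2]; s=s*(1+m["k1"]*(s@s)); return K[:2,:2]@s+K[:2,2]
def tri(a,b):
    (n1,u1,v1),(n2,u2,v2)=a,b
    o1,w1=ray(n1,u1,v1);o2,w2=ray(n2,u2,v2)
    t=np.linalg.lstsq(np.c_[w1,-w2],o2-o1,rcond=None)[0]
    p,q=o1+t[0]*w1,o2+t[1]*w2; return (p+q)/2,np.linalg.norm(p-q)
E
python3 - <<'E'
from h import *
for n in("scene","top"):
    cv2.imwrite(f"pics/{n}0.png",r.read_camera(n)); m=r.camera_model(n); print(n,np.round(m["K"],1).tolist(),m["k1"],np.round(m["pose"],3).tolist())
s=r.read_state(); print(s, r.tcp_to_grasp)
E
```

```text
pics
scene [[497.7, 0.0, 266.5], [0.0, 497.7, 206.7], [0.0, 0.0, 1.0]] -0.1216230135641047 [[0.426, -0.479, 0.767, 1.446], [0.904, 0.248, -0.348, -0.418], [-0.024, 0.842, 0.539, 0.742], [0.0, 0.0, 0.0, 1.0]]
top [[451.8, 0.0, 269.8], [0.0, 451.8, 214.0], [0.0, 0.0, 1.0]] -0.04669113583852628 [[0.021, 0.988, -0.15, 0.344], [-1.0, 0.02, -0.012, 0.017], [-0.008, 0.15, 0.989, 1.406], [0.0, 0.0, 0.0, 1.0]]
{'time_s': 0.1, 'q': array([-1.30424343e+00,  2.17724754e-01,  1.61475931e+00,  6.98902446e-06,
        1.31131814e+00, -1.12219027e-01]), 'joint_velocities': array([-0.00060649, -0.00141875, -0.0031949 ,  0.00160046, -0.00141176,
       -0.00111172]), 'joint_efforts': array([-3.72644490e-04, -3.98072720e+01, -3.04970419e+01, -1.78992705e-04,
        4.23314661e-03,  1.27127399e-05]), 'ee_pos': array([ 0.23090756, -0.57990212,  0.1912779 ]), 'ee_rot': array([-1.10174557e-03,  9.82119587e-01,  1.88254871e-01, -8.18008688e-05]), 'ft_force': array([ 0.6133656 ,  0.25088777, -0.99984855]), 'wrist_torque': array([ 0.0019581 , -0.02877643,  0.01056198]), 'finger_force': 0.0, 'width': 0.9998520650043002} 0.0187
```

View pics/scene0.png

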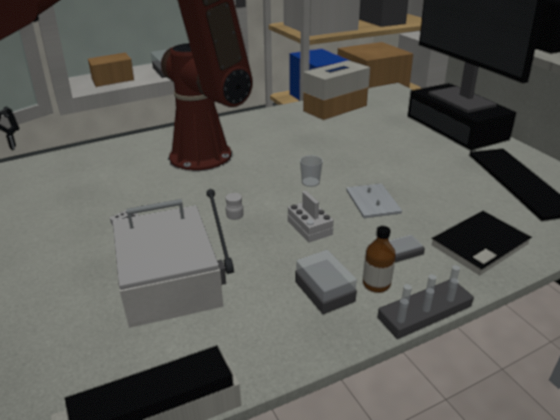

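View pics/top0.png

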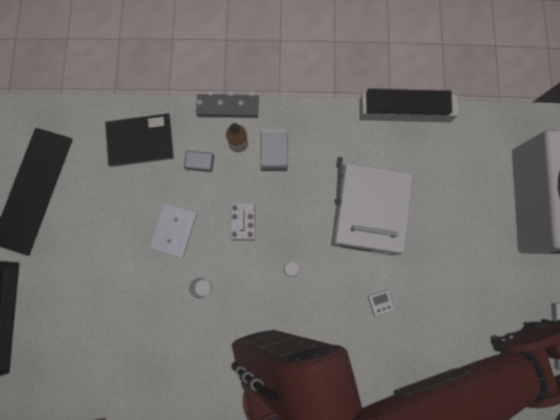

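Scene view: the cooler is at about (165,255), with its bar from (133,213) to (183,205) and the pointer running from its ball at (211,193) to its hinge at (228,265). The rack is at (310,217) and the dock at (373,200). Top view: rack (243,221), dock (173,230), cooler (375,208), bar (374,231). The pointer runs from (340,160) to about (338,200). Next I need enlarged crops.

Run:
```python
from h import *
t=cv2.imread("pics/top0.png");s=cv2.imread("pics/scene0.png")
def c(im,x,y,w,h): return cv2.convertScaleAbs(cv2.resize(im[y:y+h,x:x+w],(400,300),interpolation=cv2.INTER_CUBIC),alpha=1.3)
o=np.vstack([np.hstack([c(t,145,185,133,100),c(t,320,150,133,100)]),np.hstack([c(s,280,150,133,100),c(s,105,165,160,120)])])
cv2.imwrite("pics/crop1.png",o)
```

```text
(no output)
```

View pics/crop1.png

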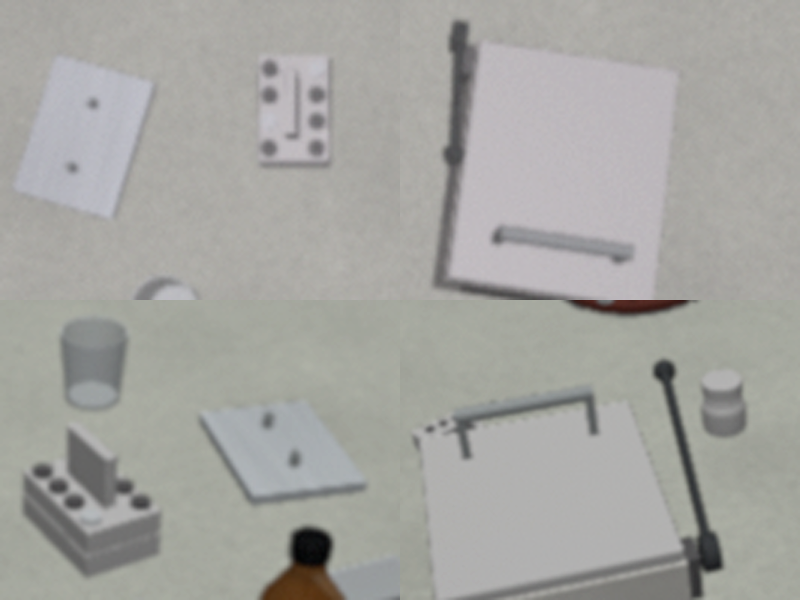

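Top crop: dock corners (57,57),(153,82),(113,217),(14,190), the rack with a thin fin at (291,70–136), the bar from (497,234) to (632,251) and the ball at (454,155). Scene crop: bar from (457,414) to (592,392), ball at (664,370). I'll triangulate these.

Run:
```python
from h import *
k=1/3.0075
T1=lambda u,v:("top",145+u*k,185+v*k)
T2=lambda u,v:("top",320+(u-400)*k,150+v*k)
S1=lambda u,v:("scene",280+u*k,150+(v-300)*k)
S2=lambda u,v:("scene",105+(u-400)/2.5,165+(v-300)/2.5)
P=dict(dA=(T1(57,57),S1(366,486)),dB=(T1(153,82),S1(253,497)),dC=(T1(113,217),S1(200,411)),dD=(T1(14,190),S1(307,402)),
 peg1=(T1(93,103),S1(294,458)),peg2=(T1(72,167),S1(268,418)),
 finNear=(T1(291,69),S1(109,463)),finFar=(T1(291,136),S1(71,428)),
 barL=(T2(497,234),S2(592,392)),barR=(T2(632,251),S2(457,414)),ball=(T2(454,155),S2(664,370)),
 hub=(T2(460,38),S2(710,550)))
R={}
for n,(a,b) in P.items():
    p,e=tri(a,b);R[n]=p;print(n,np.round(p,4),round(e,4))
d=(R['dA']+R['dB']+R['dC']+R['dD'])/4;print("dock",d, "pegmid",(R['peg1']+R['peg2'])/2)
yaw=lambda v:np.degrees(np.arctan2(v[1],v[0]))
print("yaws",yaw(R['dA']-R['dD']),yaw(R['dB']-R['dC']),yaw(R['peg1']-R['peg2']),yaw(R['finNear']-R['finFar']))
print("rack top corners z=.046",[np.round(onz(*T1(u,v),.046),4)[:2].tolist() for u,v in((260,55),(329,55),(329,161),(260,161))])
b=R['barL']-R['barR'];print("bar mid",(R['barL']+R['barR'])/2,np.linalg.norm(b),"yaw",yaw(b)-90)
# cooler axis: x dir = perp to bar, hinge
cy=b[:2]/np.linalg.norm(b[:2]);cx=np.array([cy[1],-cy[0]])
mid=(R['barL']+R['barR'])/2
h=np.r_[mid[:2]+.19*cx,.1];print("hinge",h)
for n in('ball','hub'):
    v=R[n]-h;a,bb=v[:2]@cx,v[:2]@cy;print(n,a,bb,v[2],np.hypot(a,v[2]),np.arctan2(v[2],-a))
print("lid rear corners z.114",[np.round(onz(*T2(u,v),.114),4)[:2].tolist() for u,v in((478,43),(678,70))])
for n,q in dict(jar=("top",291,269),timer=("top",381,302),tipbox=("top",274,150),beaker=("top",202,288)).items():print(n,np.round(onz(*q,.04),3))
```

```text
dA [0.5834 0.3714 0.0027] 0.0044
dB [0.5574 0.267  0.0078] 0.0025
dC [0.4161 0.3018 0.0127] 0.0042
dD [0.4425 0.4081 0.0077] 0.0062
peg1 [0.5331 0.3272 0.0173] 0.0036
peg2 [0.4661 0.3452 0.0193] 0.0041
finNear [0.5603 0.1165 0.0888] 0.0011
finFar [0.4949 0.1158 0.0872] 0.0038
barL [ 0.4995 -0.1989  0.153 ] 0.0003
barR [ 0.4859 -0.3209  0.158 ] 0.0045
ball [ 0.5655 -0.1511  0.198 ] 0.0035
hub [ 0.7    -0.1696  0.1055] 0.0053
dock [0.49986428 0.33706453 0.00772494] pegmid [0.49956971 0.33619508 0.01829351]
yaws -14.57139348711135 -13.822976761430407 -15.063754555497384 0.606766023911578
rack top corners z=.046 [[0.5809, 0.1512], [0.5823, 0.081], [0.4742, 0.0782], [0.4728, 0.1475]]
bar mid [ 0.49273024 -0.25985872  0.15548477] 0.12284317129209393 yaw -6.351593407188332
hinge [ 0.68156397 -0.28087829  0.1       ]
ball -0.1297180006842889 0.11609090030252747 0.09802696823870574 0.1625916547784707 0.6471346008142883
hub 0.006056983423433333 0.11265798174778231 0.005493912551005314 0.008177415441925394 2.4049028766857474
lid rear corners z.114 [[0.6922, -0.1884], [0.6692, -0.3842]]
jar [ 0.385 -0.034  0.04 ]
timer [ 0.293 -0.303  0.04 ]
tipbox [0.754 0.024 0.04 ]
beaker [0.323 0.231 0.04 ]
```

Call:
carry_out([
  [533,-536,-40],
  [533,-536,-40],
  [533,-536,-40],
  [533,-536,-40],
  [533,-536,-40],
], roll=[0.358,0.358,0.358,0.358,0.358], grip=[1,1,1,1,1], grip_force=60)

```text
time_s: 0.52
ee_pos: [0.313, -0.3872, 0.2028]
ee_rot: [-0.001, 1.0, 0.01, -0.0]
ft_force: [0.3, 0.2, 0.4]
width: 1.003
finger_force: 0.0
```

```bash
cat >> h.py <<'E'
def st():
    s=r.read_state();w,x,y,z=s["ee_rot"]
    from scipy.spatial.transform import Rotation as Ro
    return s,np.array(s["ee_pos"]),Ro.from_quat([x,y,z,w]).as_matrix()
def go(P,psi=None):
    s,p,R=st();print("t",round(s["time_s"],2),"pos",np.round(p,4),"psi",round(np.degrees(np.arctan2(R[1,0],R[0,0])),2),"tilt",np.round(R[:,2],3),"q",np.round(s["q"],3),"F",np.round(s["ft_force"],1),"w",round(s["width"],3),"ff",round(s["finger_force"],1))
    print("slide mm",np.round(R.T@(np.array(P)-p)*1e3,1), "roll",None if psi is None else round(np.arctan2(R[1,0],R[0,0])-np.radians(psi),3))
E
python3 -c "
from h import *
go([.5276,.1155,.2],1.2)"
```

```text
t 0.52 pos [ 0.313  -0.3872  0.2028] psi 1.13 tilt [-0.     0.001 -1.   ] q [-1.032 -0.067  1.895  0.     1.314  0.519] F [0.3 0.2 0.4] w 1.003 ff 0.0
slide mm [ 224.5 -498.4    3.3] roll -0.001
```

Call:
carry_out([
  [224,-500,3],
  [224,-500,3],
  [224,-500,3],
  [224,-500,3],
  [224,-500,3],
], roll=[0,0,0,0,0], grip=[1,1,1,1,1])

```text
time_s: 0.93
ee_pos: [0.3941, -0.1954, 0.202]
ee_rot: [-0.0, 1.0, 0.01, -0.0]
ft_force: [0.8, -0.9, 0.7]
width: 1.002
finger_force: 0.0
```

```bash
python3 -c "
from h import *
go([.5276,.1155,.15],1.2)"
```

```text
t 0.93 pos [ 0.3941 -0.1954  0.202 ] psi 1.16 tilt [-0.  0. -1.] q [-0.62  -0.204  2.019  0.     1.327  0.93 ] F [ 0.8 -0.9  0.7] w 1.002 ff 0.0
slide mm [ 139.8 -308.1   52.1] roll -0.001
```

Call:
carry_out([
  [140,-308,50],
  [140,-308,50],
  [140,-308,50],
  [140,-308,50],
  [140,-308,50],
], roll=[0,0,0,0,0], grip=[1,1,1,1,1])

```text
time_s: 1.35
ee_pos: [0.4755, -0.006, 0.1714]
ee_rot: [0.0, 1.0, 0.011, -0.0]
ft_force: [0.3, -1.0, -0.7]
width: 1.002
finger_force: 0.0
```

```bash
python3 -c "
from h import *
go([.5276,.1155,.15],1.2)"
```

```text
t 1.35 pos [ 0.4755 -0.006   0.1714] psi 1.21 tilt [-0. -0. -1.] q [-0.16  -0.089  1.977 -0.     1.253  1.39 ] F [ 0.3 -1.  -0.7] w 1.002 ff 0.0
slide mm [  54.7 -120.4   21.4] roll 0.0
```

Call:
carry_out([
  [55,-120,20],
  [55,-120,20],
  [55,-120,20],
  [55,-120,20],
  [55,-120,20],
], roll=[0,0,0,0,0], grip=[1,1,1,1,1])

```text
time_s: 1.77
ee_pos: [0.5276, 0.1153, 0.1507]
ee_rot: [-0.0, 1.0, 0.013, -0.001]
ft_force: [-0.6, -0.1, -0.2]
width: 1.004
finger_force: 0.0
```

```bash
python3 -c "
from h import *
go([.5276,.1155,.06],1.2)
for n in('scene','top'): cv2.imwrite(f'pics/{n}1.png',r.read_camera(n))
a=cv2.imread('pics/scene1.png')[120:260,250:400];b=cv2.imread('pics/top1.png')[160:300,180:330]
cv2.imwrite('pics/crop2.png',cv2.convertScaleAbs(np.hstack([cv2.resize(x,(400,373),interpolation=cv2.INTER_CUBIC) for x in(a,b)]),alpha=1.4))"
```

```text
t 1.77 pos [0.5276 0.1153 0.1507] psi 1.44 tilt [-0.002  0.    -1.   ] q [0.085 0.079 1.851 0.    1.214 1.631] F [-0.6 -0.1 -0.2] w 1.004 ff 0.0
slide mm [ 0.2 -0.2 90.7] roll 0.004
```

View pics/crop2.png

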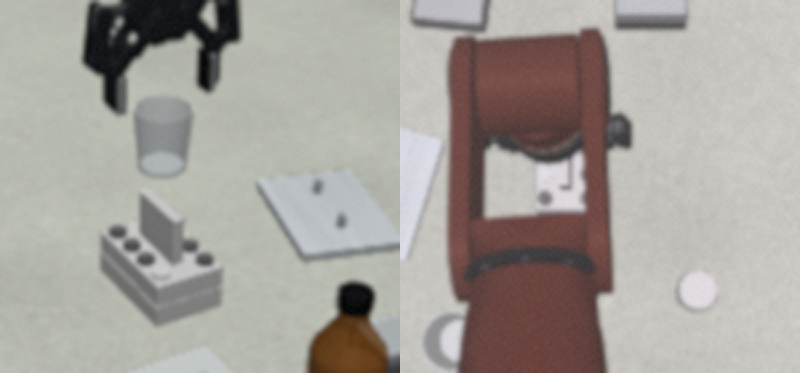

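The open fingers, with tips at (115,112) and (207,90), straddle the fin, whose top runs from (143,195) to (180,230). The alignment is good, so I'll descend and grip.

Call:
carry_out([
  [0,0,40],
  [0,0,70],
  [0,0,90],
  [0,0,90],
  [0,0,90],
], roll=[0,0,0,0,0], grip=[1,1,1,1,1])

```text
time_s: 2.28
ee_pos: [0.5264, 0.1111, 0.0612]
ee_rot: [0.0, 1.0, 0.009, -0.002]
ft_force: [0.6, -0.4, 0.3]
width: 1.002
finger_force: 0.0
```

Call:
carry_out([
  [0,0,0],
  [0,0,0],
  [0,0,0],
  [0,0,0],
  [0,0,0],
], roll=[0,0,0,0,0], grip=[-1,-1,-1,-1,-1])

```text
time_s: 2.7
ee_pos: [0.5288, 0.113, 0.0631]
ee_rot: [-0.0, 1.0, 0.01, 0.001]
ft_force: [0.2, -0.1, -0.6]
width: 0.299
finger_force: 0.0
```

Call:
carry_out([
  [0,0,0],
  [0,0,0],
  [0,0,0],
  [0,0,0],
  [0,0,0],
], roll=[0,0,0,0,0], grip=[-1,-1,-1,-1,-1])

```text
time_s: 3.12
ee_pos: [0.5279, 0.113, 0.0618]
ee_rot: [0.0, 1.0, 0.01, -0.0]
ft_force: [-0.3, -0.6, 0.4]
width: 0.001
finger_force: 0.0
```

```bash
python3 -c "
from h import *
go([.5276,.1155,.16],-14.5)"
```

```text
t 3.12 pos [0.5279 0.113  0.0618] psi 1.2 tilt [-0. -0. -1.] q [ 0.081  0.19   1.913 -0.     1.039  1.631] F [-0.3 -0.6  0.4] w 0.001 ff 0.0
slide mm [ -0.2  -2.5 -98.2] roll 0.274
```

```bash
python3 -c "
from h import *
for n in('scene','top'): cv2.imwrite(f'pics/{n}2.png',r.read_camera(n))
a=cv2.imread('pics/scene2.png')[140:260,250:400];b=cv2.imread('pics/top2.png')[160:280,180:330]
cv2.imwrite('pics/crop3.png',cv2.convertScaleAbs(np.vstack([np.hstack([cv2.resize(x,(400,320),interpolation=cv2.INTER_CUBIC) for x in(a,b)])]),alpha=1.6))"
```

```text
(no output)
```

View pics/crop3.png

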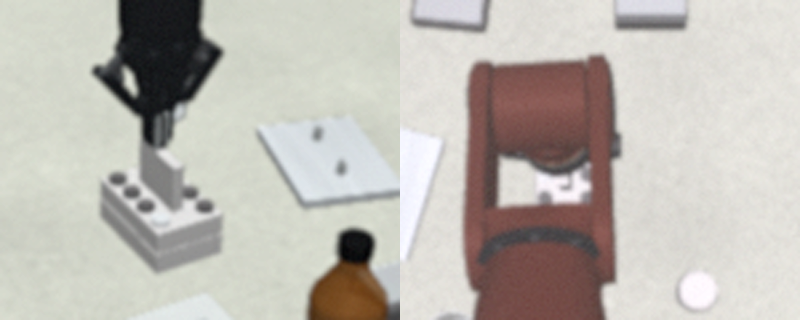

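The fingers shut at crop (155,135), behind and above the fin's far end (143,150), so they missed it. I'll compare the reported TCP with where the cameras show the fingers.

```bash
python3 -c "
from h import *
f=lambda p:(p-[250,140])*[400/150,320/120]
for P in([.528,.114,.062],[.528,.114,.095],[.528,.114,.046],[.495,.114,.095],[.56,.114,.095],[.528,.114,0]): print(P,f(proj('scene',P)))
print(r.camera_model('scene')['pose'][:3,3])
print({n:np.round(proj('top',P),1) for n,P in dict(a=[.528,.114,.095],b=[.528,.114,0]).items()})
"
```

```text
[0.528, 0.114, 0.062] [155.77204227 179.66583685]
[0.528, 0.114, 0.095] [156.53658029 149.91706879]
[0.528, 0.114, 0.046] [155.40428043 193.78906637]
[0.495, 0.114, 0.095] [139.52658618 133.88349018]
[0.56, 0.114, 0.095] [173.69372219 166.09964041]
[0.528, 0.114, 0] [154.35817743 233.33152403]
[ 1.445549   -0.41791945  0.74205772]
{'a': array([242. , 218.4]), 'b': array([244.1, 222.7])}
```

```bash
python3 -c "
from h import *
f=lambda p:(p-[250,120])*[400/150,373/140]
for P in([.528,.158,.164],[.528,.073,.164],[.528,.158,.151],[.528,.115,.164],[.528,.115,.20]): print(P,f(proj('scene',P)))
g=lambda p:(p-[250,140])*[400/150,320/120]
for z in(.07,.08,.09,.1,.11): print(z,g(proj('scene',[.528,.113,z])))
a=cv2.imread('pics/scene2.png')[170:225,280:335]
b=cv2.imread('pics/scene1.png')[110:220,270:370]
cv2.imwrite('pics/crop4.png',cv2.convertScaleAbs(np.hstack([cv2.resize(a,(400,400),interpolation=cv2.INTER_CUBIC),cv2.resize(b,(364,400),interpolation=cv2.INTER_CUBIC)]),alpha=2.2))
"
```

```text
[0.528, 0.158, 0.164] [199.93964082 127.53050432]
[0.528, 0.073, 0.164] [118.1660584  148.29609102]
[0.528, 0.158, 0.151] [199.40652362 139.94978431]
[0.528, 0.115, 0.164] [159.12177274 137.8878353 ]
[0.528, 0.115, 0.2] [159.99434806 102.45649644]
0.07 [155.03081929 172.79221711]
0.08 [155.25836585 163.80324448]
0.09 [155.48661796 154.73673805]
0.1 [155.71556015 145.59200433]
0.11 [155.9451761 136.3683489]
```

View pics/crop4.png

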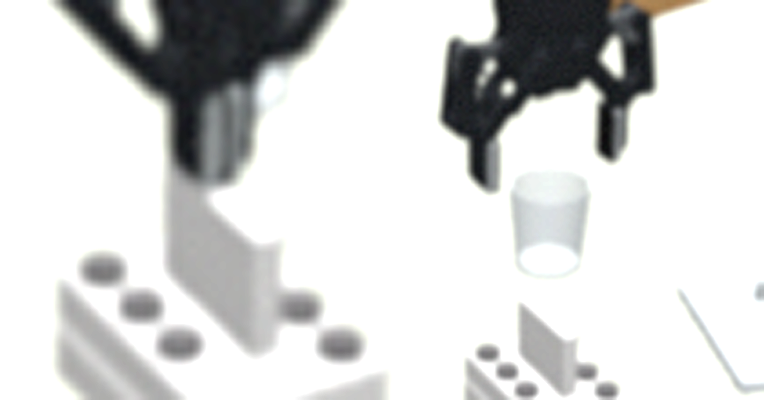

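The pictures agree in x and y. The shut fingertips, though, are just above the fin top at z≈0.10, while the state reports 0.062. So the real tips stand about 40 mm higher than ee_pos says. I'll open, descend about 38 mm more while watching the force, and grip again.

Call:
carry_out([
  [0,0,0],
  [0,0,0],
  [0,0,0],
  [0,0,0],
  [0,0,0],
], roll=[0,0,0,0,0], grip=[1,1,1,1,1])

```text
time_s: 3.63
ee_pos: [0.5279, 0.1129, 0.0619]
ee_rot: [-0.0, 1.0, 0.01, -0.0]
ft_force: [-0.7, 0.4, -0.1]
width: 0.71
finger_force: 0.0
```

Call:
carry_out([
  [0,-1,0],
  [0,-1,0],
  [0,-1,0],
  [0,-1,10],
  [0,-1,20],
], roll=[0,0,0,0,0], grip=[1,1,1,1,1])

```text
time_s: 4.05
ee_pos: [0.5288, 0.114, 0.0419]
ee_rot: [-0.0, 1.0, 0.01, 0.001]
ft_force: [0.4, -0.4, -0.2]
width: 1.0
finger_force: 0.0
```

Call:
carry_out([
  [0,0,5],
  [0,0,10],
  [0,0,15],
  [0,0,18],
  [0,0,18],
], roll=[0,0,0,0,0], grip=[1,1,1,1,1])

```text
time_s: 4.47
ee_pos: [0.5271, 0.1138, 0.0228]
ee_rot: [0.0, 1.0, 0.01, -0.001]
ft_force: [0.1, -0.3, 0.2]
width: 1.001
finger_force: 0.0
```

```bash
python3 -c "
from h import *
go([.5276,.1155,.16],-14.5)
cv2.imwrite('pics/scene3.png',r.read_camera('scene'))
b=cv2.imread('pics/scene3.png')[150:260,260:360]
cv2.imwrite('pics/crop5.png',cv2.convertScaleAbs(cv2.resize(b,(500,550),interpolation=cv2.INTER_CUBIC),alpha=2.))"
```

```text
t 4.47 pos [0.5271 0.1138 0.0228] psi 1.19 tilt [-0.002 -0.    -1.   ] q [ 0.083  0.25   1.928 -0.     0.965  1.633] F [ 0.1 -0.3  0.2] w 1.001 ff 0.0
slide mm [   0.3   -1.6 -137.2] roll 0.274
```

View pics/crop5.png

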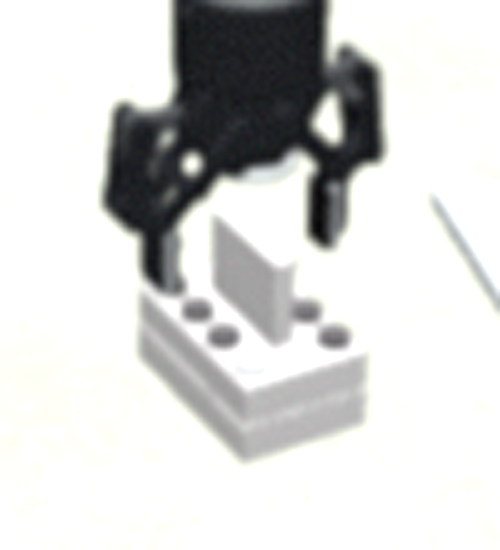

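The fingers now straddle the fin, with tips at (165,290) and (325,245) just above the caps. I'll grip and lift a little.

Call:
carry_out([
  [0,0,0],
  [0,0,0],
  [0,0,0],
  [0,0,0],
  [0,0,0],
], roll=[0,0,0,0,0], grip=[-1,-1,-1,-1,-1])

```text
time_s: 4.93
ee_pos: [0.5281, 0.114, 0.0242]
ee_rot: [-0.0, 1.0, 0.01, 0.0]
ft_force: [-0.4, -0.8, -0.2]
width: 0.296
finger_force: 0.0
```

Call:
carry_out([
  [0,0,0],
  [0,0,0],
  [0,0,0],
  [0,0,0],
  [0,0,0],
], roll=[0,0,0,0,0], grip=[-1,-1,-1,-1,-1])

```text
time_s: 5.35
ee_pos: [0.5274, 0.1139, 0.0235]
ee_rot: [0.0, 1.0, 0.01, -0.001]
ft_force: [-0.7, -0.0, -2.9]
width: 0.129
finger_force: 61.6
```

Call:
carry_out([
  [0,0,-10],
  [0,0,-30],
  [0,0,-60],
  [0,0,-90],
  [0,0,-90],
], roll=[0,0,0,0,0], grip=[-1,-1,-1,-1,-1])

```text
time_s: 5.77
ee_pos: [0.5336, 0.1145, 0.1216]
ee_rot: [-0.0, 1.0, 0.01, 0.007]
ft_force: [2.0, 0.2, -0.2]
width: 0.131
finger_force: 61.5
```

```bash
python3 -c "
from h import *
go([.5,.3365,.115],-14.5)"
```

```text
t 5.77 pos [0.5336 0.1145 0.1216] psi 1.2 tilt [ 0.013  0.001 -1.   ] q [ 0.083  0.113  1.873 -0.     1.142  1.633] F [ 2.   0.2 -0.2] w 0.131 ff 61.5
slide mm [ -29.  -222.7    6.4] roll 0.274
```

Call:
carry_out([
  [-4,-38,0],
  [-8,-76,0],
  [-12,-114,0],
  [-16,-152,0],
  [-19,-185,0],
], roll=[0.06,0.12,0.18,0.24,0.274], grip=[-1,-1,-1,-1,-1])

```text
time_s: 6.18
ee_pos: [0.504, 0.3005, 0.1136]
ee_rot: [-0.0, 0.992, -0.127, -0.0]
ft_force: [1.4, -0.1, -2.9]
width: 0.13
finger_force: 61.3
```

```bash
python3 -c "
from h import *
go([.5,.3365,.115],-14.5)"
```

```text
t 6.18 pos [0.504  0.3005 0.1136] psi -14.64 tilt [-0.001  0.    -1.   ] q [4.180e-01 2.160e-01 1.771e+00 1.000e-03 1.156e+00 2.244e+00] F [ 1.4 -0.1 -2.9] w 0.13 ff 61.3
slide mm [-13.  -33.9  -1.3] roll -0.003
```

Call:
carry_out([
  [-7,-18,0],
  [-13,-33,0],
  [-13,-33,20],
  [-13,-33,44],
  [-13,-33,44],
], roll=[0,0,0,0,0], grip=[-1,-1,-1,-1,-1])

```text
time_s: 6.6
ee_pos: [0.4961, 0.3319, 0.0645]
ee_rot: [0.003, 0.992, -0.126, -0.004]
ft_force: [-1.9, -1.0, -4.6]
width: 0.132
finger_force: 61.2
```

Call:
carry_out([
  [0,0,0],
  [0,0,0],
  [0,0,0],
], roll=[0,0,0], grip=[-1,-1,-1])

```text
time_s: 6.85
ee_pos: [0.5021, 0.3341, 0.0716]
ee_rot: [-0.001, 0.992, -0.127, 0.001]
ft_force: [-0.3, -0.0, -2.2]
width: 0.132
finger_force: 61.3
```

```bash
python3 -c "
from h import *
go([.4997,.336,.0355],-14.5)
for n in('scene','top'): cv2.imwrite(f'pics/{n}4.png',r.read_camera(n))
b=cv2.imread('pics/scene4.png')[140:240,330:420]
t=cv2.imread('pics/top4.png')[180:280,130:220]
cv2.imwrite('pics/crop6.png',cv2.convertScaleAbs(np.hstack([cv2.resize(x,(400,444),interpolation=cv2.INTER_CUBIC) for x in(b,t)]),alpha=1.3))"
```

```text
t 6.85 pos [0.5021 0.3341 0.0716] psi -14.54 tilt [ 0.002  0.001 -1.   ] q [0.471 0.297 1.758 0.    1.084 2.295] F [-0.3 -0.  -2.2] w 0.132 ff 61.3
slide mm [-2.9 -1.2 36.1] roll -0.001
```

View pics/crop6.png

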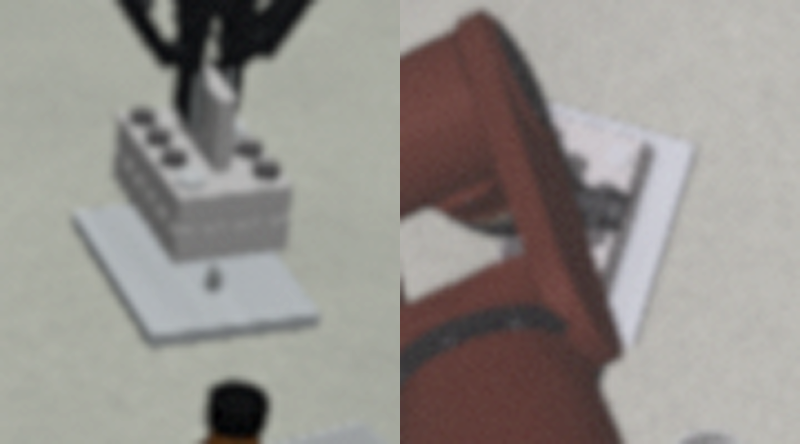

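The rack is held level above the dock. Its lower near edge runs from (178,262) to (287,250) in the crop, the near peg is visible from (212,266) to (213,291), and the near dock corners are (152,340) and (318,318). I'll work out the offset from those.

```bash
python3 -c "
from h import *
S=lambda u,v,z:onz('scene',330+u/4.444,140+v/4.444,z)
a,b=S(178,262,.048),S(287,250,.048); tl,tr=S(177,200,.094),S(291,185,.094)
A,B=S(318,318,.012),S(152,337,.012)
p0,p1=S(213,291,.012),S(212,266,.028)
print('rack edge',a,b,np.linalg.norm(a-b),'top',tl,tr)
print('dock edge',A,B,np.linalg.norm(A-B),'pegs',p0,p1)
ax=np.array([np.cos(np.radians(-14.5)),np.sin(np.radians(-14.5)),0]);ay=np.array([-ax[1],ax[0],0])
c1=(a+b)/2-.055*ax;c2=(tl+tr)/2-.055*ax;d=(A+B)/2-.075*ax;pg=(p0+p1)/2-.035*ax
print('rackc',c1,c2,'dock',d,'pegc',pg)
for n,v in(('dock-rack',d-(c1+c2)/2),('peg-rack',pg-(c1+c2)/2)):print(n,v@ax*1e3,v@ay*1e3)
# top: rack right top edge, dock right edge
Tt=lambda u,v,z:onz('top',130+(u-400)/4.444,180+v/4.444,z)
e=Tt(648,146,.094);f=Tt(694,145,.012);g=Tt(628,340,.012);print('top edges',e,f,g,'rack edge y offs',(e-np.r_[.4998,.3365,0])@ay,(f-np.r_[.4998,.3365,0])@ay,(g-np.r_[.4998,.3365,0])@ay)
"
```

```text
rack edge [0.54806351 0.2899334  0.048     ] [0.56694239 0.35631166 0.048     ] 0.06901075966311783 top [0.55074916 0.28246802 0.094     ] [0.56714935 0.35263869 0.094     ]
dock edge [0.59324476 0.3645475  0.012     ] [0.56421671 0.2636356  0.012     ] 0.10500400218913558 pegs [0.53926973 0.32608489 0.012     ] [0.53558983 0.32612082 0.028     ]
rackc [0.50425483 0.33689343 0.048     ] [0.50570113 0.33132425 0.094     ] dock [0.50611966 0.33287005 0.012     ] pegc [0.50354461 0.33486615 0.02      ]
dock-rack 1.4154829650271696 -0.9134828774441962
peg-rack -1.5773258161024584 0.3742988034246127
top edges [0.54131109 0.2802545  0.094     ] [0.55502476 0.26417584 0.012     ] [0.41708153 0.30404252 0.012     ] rack edge y offs -0.04406040102813462 -0.05619328836736885 -0.052134678672885446
```

The offset is within about 1.5 mm both ways, so I'll lower slowly.

Call:
carry_out([
  [-1,0,6],
  [-1,0,12],
  [-1,0,17],
  [-1,0,21],
  [-1,0,24],
], roll=[0,0,0,0,0], grip=[-1,-1,-1,-1,-1])

```text
time_s: 7.37
ee_pos: [0.4992, 0.3339, 0.0449]
ee_rot: [0.0, 0.992, -0.126, -0.001]
ft_force: [0.4, 1.4, -1.0]
width: 0.129
finger_force: 61.5
```

```bash
python3 -c "
from h import *
go([.4997,.336,.0355],-14.5)"
```

```text
t 7.37 pos [0.4992 0.3339 0.0449] psi -14.53 tilt [-0.001  0.    -1.   ] q [4.720e-01 3.310e-01 1.773e+00 1.000e-03 1.039e+00 2.296e+00] F [ 0.4  1.4 -1. ] w 0.129 ff 61.5
slide mm [-0.1 -2.1  9.4] roll -0.0
```

Call:
carry_out([
  [0,-1,3],
  [0,-1,6],
  [0,-1,8],
  [0,-1,9],
  [0,-1,10],
], roll=[0,0,0,0,0], grip=[-1,-1,-1,-1,-1])

```text
time_s: 7.78
ee_pos: [0.5, 0.335, 0.0358]
ee_rot: [-0.0, 0.992, -0.126, -0.0]
ft_force: [0.5, 0.5, -3.1]
width: 0.13
finger_force: 61.4
```

```bash
python3 -c "
from h import *
go([.4997,.336,.0355],-14.5)"
```

```text
t 7.78 pos [0.5    0.335  0.0358] psi -14.51 tilt [-0.  0. -1.] q [0.474 0.345 1.774 0.    1.023 2.298] F [ 0.5  0.5 -3.1] w 0.13 ff 61.4
slide mm [-0.5 -0.9  0.3] roll -0.0
```

Call:
carry_out([
  [0,0,1],
  [0,0,2],
  [0,0,2],
], roll=[0,0,0], grip=[-1,-1,-1])

```text
time_s: 8.03
ee_pos: [0.5002, 0.3353, 0.0353]
ee_rot: [-0.0, 0.992, -0.126, -0.0]
ft_force: [-4.3, -0.7, 3.6]
width: 0.132
finger_force: 62.4
```

```bash
python3 -c "
from h import *
go([.4997,.336,.0355],-14.5)"
```

```text
t 8.03 pos [0.5002 0.3353 0.0353] psi -14.51 tilt [-0.  0. -1.] q [0.474 0.346 1.773 0.    1.022 2.298] F [-4.3 -0.7  3.6] w 0.132 ff 62.4
slide mm [-0.6 -0.5 -0.2] roll -0.0
```

Force now pushes up from below, so the rack is seated. I'll release, then rise.

Call:
carry_out([
  [0,0,0],
  [0,0,0],
  [0,0,0],
  [0,0,0],
  [0,0,0],
], roll=[0,0,0,0,0], grip=[1,1,1,1,1])

```text
time_s: 8.45
ee_pos: [0.5002, 0.3348, 0.0338]
ee_rot: [-0.0, 0.992, -0.126, 0.0]
ft_force: [0.4, -0.4, 0.0]
width: 0.829
finger_force: 0.0
```

Call:
carry_out([
  [0,0,0],
  [0,0,-20],
  [0,0,-55],
  [0,0,-95],
  [0,0,-135],
], roll=[0,0,0,0,0], grip=[1,1,1,1,1])

```text
time_s: 8.87
ee_pos: [0.4991, 0.3344, 0.1692]
ee_rot: [0.001, 0.992, -0.126, -0.001]
ft_force: [0.9, -0.1, -0.3]
width: 1.001
finger_force: 0.0
```

Call:
carry_out([
  [-5,30,-40],
  [-10,60,-60],
  [-20,100,-80],
  [-20,140,-80],
  [-20,180,-80],
], roll=[0,0,0,0,0], grip=[1,1,1,1,1])

```text
time_s: 9.28
ee_pos: [0.4368, 0.1678, 0.2516]
ee_rot: [-0.001, 0.992, -0.125, 0.003]
ft_force: [1.0, -1.0, 0.5]
width: 1.001
finger_force: 0.0
```

```bash
python3 -c "
from h import *
go([.45,-.05,.24],83.65)
for n in('scene','top'): cv2.imwrite(f'pics/{n}5.png',r.read_camera(n))
b=cv2.imread('pics/scene5.png')[140:240,330:420]
t=cv2.imread('pics/top5.png')[180:280,130:220]
cv2.imwrite('pics/crop7.png',cv2.convertScaleAbs(np.hstack([cv2.resize(x,(400,444),interpolation=cv2.INTER_CUBIC) for x in(b,t)]),alpha=1.3))"
```

```text
t 9.28 pos [0.4368 0.1678 0.2516] psi -14.39 tilt [ 0.005  0.001 -1.   ] q [ 0.217 -0.179  1.904 -0.     1.41   2.039] F [ 1.  -1.   0.5] w 1.001 ff 0.0
slide mm [ 66.9 207.7  11.4] roll -1.711
```

View pics/crop7.png

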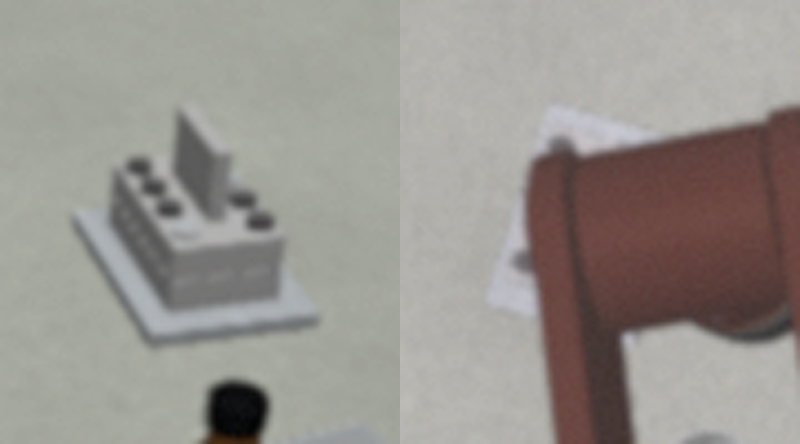

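The rack sits fully down on the plate. Its lower edge, (170,310) to (280,297), lies flat against the dock. Next, the bar.

Call:
carry_out([
  [160,400,0],
  [160,400,0],
  [160,400,0],
  [160,400,0],
  [160,400,0],
], roll=[-0.12,-0.24,-0.36,-0.48,-0.6], grip=[1,1,1,1,1])

```text
time_s: 9.8
ee_pos: [0.4601, -0.0088, 0.249]
ee_rot: [-0.0, 0.99, 0.14, 0.0]
ft_force: [0.5, 0.2, -0.4]
width: 1.001
finger_force: 0.0
```

```bash
python3 -c "
from h import *
go([.4927,-.2599,.25],83.65)"
```

```text
t 9.8 pos [ 0.4601 -0.0088  0.249 ] psi 16.12 tilt [ 0.001  0.    -1.   ] q [-0.172 -0.192  1.92   0.     1.412  1.117] F [ 0.5  0.2 -0.4] w 1.001 ff 0.0
slide mm [-38.4 250.3  -1.1] roll -1.179
```

Call:
carry_out([
  [-38,250,0],
  [-38,250,0],
  [-38,250,0],
  [-38,250,0],
  [-38,250,0],
], roll=[-0.12,-0.24,-0.36,-0.48,-0.6], grip=[1,1,1,1,1])

```text
time_s: 10.22
ee_pos: [0.4841, -0.1976, 0.2488]
ee_rot: [-0.0, 0.912, 0.411, 0.0]
ft_force: [0.8, 1.2, -0.3]
width: 0.997
finger_force: 0.0
```

```bash
python3 -c "
from h import *
go([.4927,-.2599,.25],83.65)"
```

```text
t 10.22 pos [ 0.4841 -0.1976  0.2488] psi 48.56 tilt [ 0.001  0.    -1.   ] q [-5.220e-01 -4.600e-02  1.789e+00  1.000e-03  1.398e+00  2.010e-01] F [ 0.8  1.2 -0.3] w 0.997 ff 0.0
slide mm [-41.   47.6  -1.2] roll -0.613
```

Call:
carry_out([
  [-20,24,0],
  [-41,48,0],
  [-41,48,0],
  [-41,48,0],
  [-41,48,0],
], roll=[-0.12,-0.24,-0.36,-0.48,-0.6], grip=[1,1,1,1,1])

```text
time_s: 10.63
ee_pos: [0.4925, -0.2594, 0.2483]
ee_rot: [-0.0, 0.75, 0.662, 0.0]
ft_force: [0.5, -0.4, -0.1]
width: 0.999
finger_force: 0.0
```

Call:
carry_out([
  [0,0,0],
  [0,0,0],
], roll=[0,0], grip=[1,1])

```text
time_s: 10.8
ee_pos: [0.4925, -0.2585, 0.2486]
ee_rot: [-0.0, 0.752, 0.659, 0.0]
ft_force: [0.6, -1.2, 0.4]
width: 0.999
finger_force: 0.0
```

```bash
python3 -c "
from h import *
go([.4927,-.2599,.097],83.65)"
```

```text
t 10.8 pos [ 0.4925 -0.2585  0.2486] psi 82.42 tilt [-0.  0. -1.] q [-0.61   0.029  1.715  0.     1.398 -0.478] F [ 0.6 -1.2  0.4] w 0.999 ff 0.0
slide mm [ -1.4   0.4 151.6] roll -0.021
```

Call:
carry_out([
  [0,0,35],
  [0,0,70],
  [0,0,100],
  [0,0,120],
  [0,0,130],
], roll=[-0.02,-0.02,-0.02,-0.02,-0.02], grip=[1,1,1,1,1])

```text
time_s: 11.22
ee_pos: [0.49, -0.2566, 0.115]
ee_rot: [-0.003, 0.745, 0.667, -0.001]
ft_force: [0.1, 0.1, -0.5]
width: 1.002
finger_force: 0.0
```

Call:
carry_out([
  [0,0,5],
  [0,0,10],
  [0,0,15],
  [0,0,19],
  [0,0,19],
], roll=[0,0,0,0,0], grip=[1,1,1,1,1])

```text
time_s: 11.63
ee_pos: [0.4926, -0.259, 0.1003]
ee_rot: [0.0, 0.745, 0.667, 0.0]
ft_force: [-0.4, 0.2, 0.1]
width: 0.995
finger_force: 0.0
```

```bash
python3 -c "
from h import *
go([.4927,-.2599,.097],83.65)
cv2.imwrite('pics/scene6.png',r.read_camera('scene'))
b=cv2.imread('pics/scene6.png')[150:270,95:255]
cv2.imwrite('pics/crop8.png',cv2.convertScaleAbs(cv2.resize(b,(720,540),interpolation=cv2.INTER_CUBIC),alpha=1.6))"
```

```text
t 11.63 pos [ 0.4926 -0.259   0.1003] psi 83.72 tilt [ 0.001 -0.    -1.   ] q [-0.61   0.17   1.853 -0.     1.118 -0.5  ] F [-0.4  0.2  0.1] w 0.995 ff 0.0
slide mm [-0.9  0.2  3.3] roll 0.001
```

View pics/crop8.png

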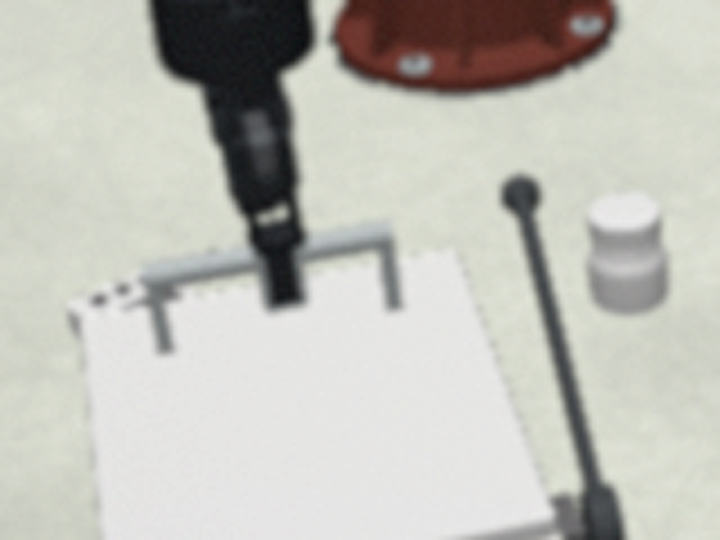

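The near finger, with its tip at (290,305), is in front of the bar at (270,252), midway between the posts. I'll close on it.

Call:
carry_out([
  [0,0,3],
  [0,0,3],
  [0,0,3],
  [0,0,3],
  [0,0,3],
], roll=[0,0,0,0,0], grip=[-1,-1,-1,-1,-1], grip_force=80)

```text
time_s: 12.1
ee_pos: [0.4924, -0.2588, 0.0972]
ee_rot: [0.0, 0.745, 0.667, 0.0]
ft_force: [-0.6, 0.3, -0.6]
width: 0.302
finger_force: 0.0
```

Call:
carry_out([
  [0,0,0],
  [0,0,0],
  [0,0,0],
  [0,0,0],
  [0,0,0],
], roll=[0,0,0,0,0], grip=[-1,-1,-1,-1,-1])

```text
time_s: 12.52
ee_pos: [0.4952, -0.2592, 0.0976]
ee_rot: [0.003, 0.745, 0.667, 0.002]
ft_force: [5.7, -0.6, -2.8]
width: 0.137
finger_force: 77.8
```

```bash
python3 -c "
from h import *
go([.4927,-.2599,.097],83.65)
for t in (.1,.2,.3,.4,.5,.6,.65): print(t, np.round([(-.19*np.cos(t)+.056*np.sin(t)+.19)*1e3,(.19*np.sin(t)+.056*np.cos(t)-.056)*1e3],1))"
```

```text
t 12.52 pos [ 0.4952 -0.2592  0.0976] psi 83.64 tilt [ 0.007 -0.001 -1.   ] q [-0.61   0.174  1.853  0.003  1.108 -0.5  ] F [ 5.7 -0.6 -2.8] w 0.137 ff 77.8
slide mm [-1.  -2.4  0.6] roll -0.0
0.1 [ 6.5 18.7]
0.2 [14.9 36.6]
0.3 [25.  53.6]
0.4 [36.8 69.6]
0.5 [50.1 84.2]
0.6 [64.8 97.5]
0.65 [ 72.6 103.6]
```

Call:
carry_out([
  [0,3,-5.5],
  [0,5.5,-11],
  [0,8,-17],
  [0,10,-22],
  [0,13,-28],
], roll=[0,0,0,0,0], grip=[-1,-1,-1,-1,-1])

```text
time_s: 12.93
ee_pos: [0.5037, -0.2603, 0.1232]
ee_rot: [-0.001, 0.745, 0.667, -0.001]
ft_force: [-0.3, -3.9, -8.8]
width: 0.132
finger_force: 77.9
```

```bash
cat >> h.py <<'E'
def lid(target):
    s,p,R=st();p0=np.array([.4950,-.2592,.0976]);c=R[:,1]; c=c/np.linalg.norm(c)
    f=lambda t:np.array([-.19*np.cos(t)+.056*np.sin(t)+.19,.19*np.sin(t)+.056*np.cos(t)-.056])
    d=p-p0;x,z=d@c,d[2]
    th=np.arctan2(.056+z,.19-x)-np.arctan2(.056,.19)
    print("dx,dz",round(x*1e3,1),round(z*1e3,1),"theta",round(th,3),"rad err mm",round((np.hypot(.056+z,.19-x)-np.hypot(.056,.19))*1e3,1),"F",np.round(s["ft_force"],1),"ff",s["finger_force"],"w",s["width"],"jv",np.abs(s["joint_velocities"]).max())
    for t in np.linspace(th,target,6)[1:]: print(round(t,3),np.round((f(t)-[x,z])*1e3,1))
E
python3 -c "
from h import *
lid(.35)"
```

```text
dx,dz 8.6 25.6 theta 0.136 rad err mm 0.8 F [-0.3 -3.9 -8.8] ff 77.87110090255737 w 0.13176734194038142 jv 0.1641937987575223
0.179 [4.4 7.3]
0.222 [ 8.3 14.8]
0.264 [12.6 22.1]
0.307 [17.2 29.2]
0.35 [22.1 36.2]
```

Call:
carry_out([
  [0,4,-7],
  [0,8,-14],
  [0,12,-21],
  [0,16.5,-28],
  [0,21,-35],
], roll=[0,0,0,0,0], grip=[-1,-1,-1,-1,-1])

```text
time_s: 13.35
ee_pos: [0.5227, -0.2629, 0.1586]
ee_rot: [-0.003, 0.745, 0.667, -0.003]
ft_force: [-4.5, -5.6, -5.9]
width: 0.134
finger_force: 77.9
```

```bash
python3 -c "
from h import *
lid(.53)"
```

```text
dx,dz 27.4 61.0 theta 0.337 rad err mm 2.2 F [-4.5 -5.6 -5.9] ff 77.8978979587555 w 0.13440809747121854 jv 0.19742110554149625
0.376 [6.4 4.8]
0.414 [11.2 10.8]
0.453 [16.2 16.5]
0.491 [21.5 22. ]
0.53 [26.9 27.4]
```

Call:
carry_out([
  [-1,6,-5],
  [-1,11,-11],
  [-1,16,-16.5],
  [-1,21,-22],
  [-1,26,-27],
], roll=[0,0,0,0,0], grip=[-1,-1,-1,-1,-1])

```text
time_s: 13.77
ee_pos: [0.5449, -0.2658, 0.1862]
ee_rot: [-0.007, 0.745, 0.667, -0.005]
ft_force: [-13.7, -1.8, -3.0]
width: 0.135
finger_force: 77.8
```

```bash
python3 -c "
from h import *
lid(.65)"
```

```text
dx,dz 48.8 88.6 theta 0.511 rad err mm 4.0 F [-13.7  -1.8  -3. ] ff 77.75407433509827 w 0.13524770789912358 jv 0.1877502625928468
0.539 [6.8 0.9]
0.566 [10.9  4.6]
0.594 [15.1  8.2]
0.622 [19.4 11.6]
0.65 [23.8 15. ]
```

Call:
carry_out([
  [0,4,-4],
  [0,8,-7],
  [0,12,-10],
  [0,16,-13],
  [0,19,-15],
], roll=[0,0,0,0,0], grip=[-1,-1,-1,-1,-1])

```text
time_s: 14.18
ee_pos: [0.5623, -0.2682, 0.2023]
ee_rot: [-0.008, 0.745, 0.667, -0.007]
ft_force: [-21.3, 1.0, 11.6]
width: 0.137
finger_force: 78.2
```

Call:
carry_out([
  [0,0,0],
  [0,0,0],
  [0,0,0],
], roll=[0,0,0], grip=[-1,-1,-1])

```text
time_s: 14.43
ee_pos: [0.5644, -0.2685, 0.2039]
ee_rot: [-0.005, 0.745, 0.667, -0.005]
ft_force: [-15.0, -0.4, 5.8]
width: 0.132
finger_force: 78.1
```

```bash
python3 -c "
from h import *
lid(.65)
for n in('scene','top'): cv2.imwrite(f'pics/{n}7.png',r.read_camera(n))
b=cv2.imread('pics/scene7.png')[150:290,75:255]
t=cv2.imread('pics/top7.png')[140:280,300:480]
cv2.imwrite('pics/crop9.png',cv2.convertScaleAbs(np.vstack([cv2.resize(b,(720,560),interpolation=cv2.INTER_CUBIC)]),alpha=1.4))"
```

```text
dx,dz 68.4 106.3 theta 0.641 rad err mm 4.7 F [-15.   -0.4   5.8] ff 78.13446879386902 w 0.1319576862838668 jv 0.0026677472710412223
0.643 [ 3.1 -3.6]
0.645 [ 3.4 -3.4]
0.647 [ 3.7 -3.2]
0.648 [ 3.9 -3. ]
0.65 [ 4.2 -2.8]
```

View pics/crop9.png

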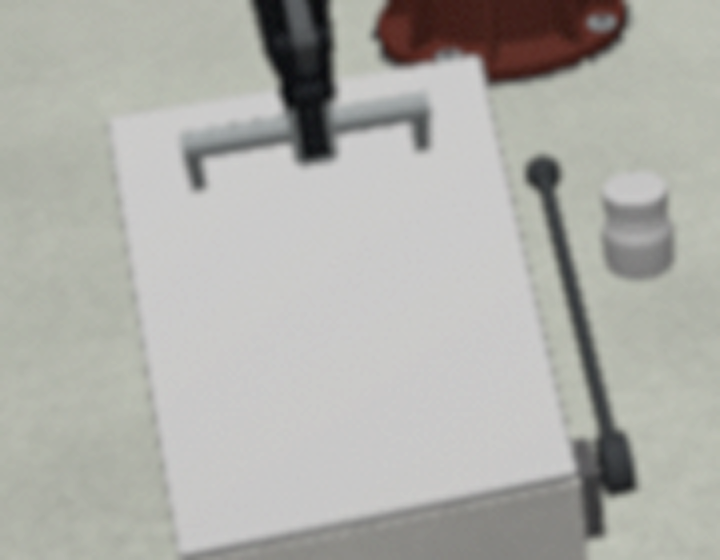

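Held at the new angle. The lid's right edge runs from (480,57) to (577,475), its left edge from (113,118) to (183,550), and the pointer from (542,172) to (617,460). I'll compare the angles in their vertical planes.

```bash
python3 -c "
from h import *
a=np.radians(-6.35);cx=np.array([np.cos(a),np.sin(a),0]);cy=np.array([-cx[1],cx[0],0]);h=np.array([.6816,-.2809,.1])
def pl(name,u,v,y):
    o,w=ray(name,u,v);t=(y-(o-h)@cy)/(w@cy);p=o+w*t-h;return np.array([p@cx,p[2]])
S=lambda u,v,y:pl('scene',75+u/4,150+v/4,y)
an=lambda f,b:np.arctan2(f[1]-b[1],b[0]-f[0])
f,b=S(480,57,.1),S(577,475,.1);print('right edge',f,b,an(f,b))
f,b=S(113,118,-.1),S(183,550,-.1);print('left edge',f,b,an(f,b))
f,b=S(542,172,.119),S(617,460,.119);print('pointer',f,b,an(f,b),an(f,[0,0]))
for n,u,v,y in(('barL',429,100,.061),('barR',184,142,-.061)):
    p=S(u,v,y);print(n,p,np.hypot(*p),an(p,[0,0])-np.arctan2(.056,.19))
"
```

```text
right edge [-0.18430482  0.14376092] [-0.02163818 -0.02208235] 0.7950676869466548
left edge [-0.27489027  0.09986761] [0.01743034 0.01912149] 0.26950427021452517
pointer [-0.13684525  0.0934406 ] [-0.00827222 -0.00715011] 0.663893411069655 0.5991020677313605
barL [-0.11648693  0.16002257] 0.19793036016320176 0.6549421112340874
barR [-0.04304869  0.20124902] 0.20580174447008004 1.0734433407163955
```

The scene camera looks almost along the lid's plane, so it measures this angle badly. I'll use the top view for the bar and the lid corner.

```bash
python3 -c "
from h import *
t=cv2.imread('pics/top7.png')[140:260,310:450]
cv2.imwrite('pics/crop10.png',cv2.convertScaleAbs(cv2.resize(t,(700,600),interpolation=cv2.INTER_CUBIC),alpha=1.4))"
```

```text
(no output)
```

View pics/crop10.png

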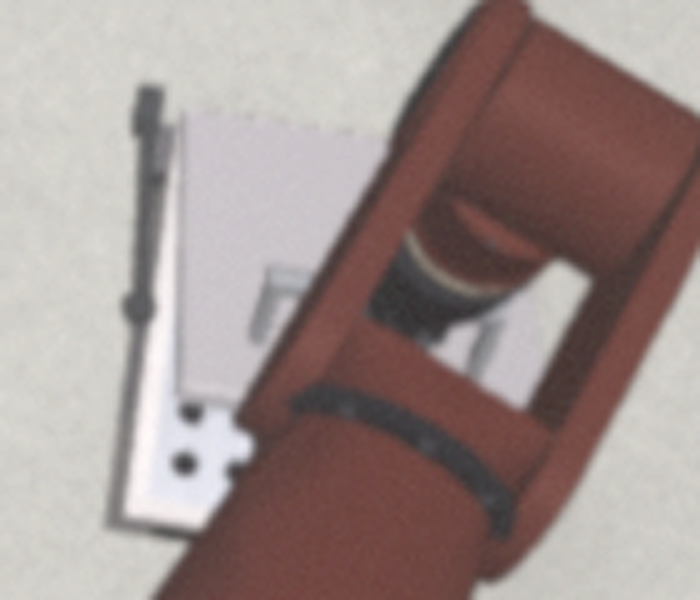

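The bar's left end is at (270,272), the lid's left edge runs from (180,395) to (180,112), and the ball is at (138,308). I'll triangulate these with the scene view.

```bash
python3 -c "
from h import *
a=np.radians(-6.35);cx=np.array([np.cos(a),np.sin(a),0]);h=np.array([.6816,-.2809,.1])
P=dict(bar=((270,272),(429,100)),lf=((180,395),(480,57)),lr=((182,112),(577,475)),ball=((138,308),(542,172)))
R={}
for n,(t,s) in P.items():
    p,e=tri(('top',310+t[0]/5,140+t[1]/5),('scene',75+s[0]/4,150+s[1]/4));q=p-h;R[n]=np.array([q@cx,q[2]]);print(n,np.round(p,4),round(e,4),'cooler x,z',np.round(R[n],4),'ang',np.arctan2(q[2],-(q@cx)),np.hypot(q@cx,q[2]))
f,b=R['lf'],R['lr'];print('lid edge',np.arctan2(f[1]-b[1],b[0]-f[0]),'bar theta',np.arctan2(R['bar'][1],-R['bar'][0])-np.arctan2(.056,.19))
lid(.65)"
```

```text
bar [ 0.5739 -0.2095  0.2613] 0.0035 cooler x,z [-0.1149  0.1613] ang 0.9515616295453201 0.19803911232363397
lf [ 0.5114 -0.1644  0.2455] 0.0053 cooler x,z [-0.182   0.1455] ang 0.6744462453670736 0.23302792828345925
lr [ 0.7011 -0.19    0.1042] 0.0031 cooler x,z [0.0094 0.0042] ang 2.723149777418734 0.0102352274958041
ball [ 0.5652 -0.1507  0.1977] 0.0024 cooler x,z [-0.1301  0.0977] ang 0.6443355521164303 0.16273559938025478
lid edge 0.6362355067307421 bar theta 0.6649403873198675
dx,dz 68.4 106.4 theta 0.642 rad err mm 4.8 F [-16.   -1.3   6.4] ff 78.13215136528015 w 0.13209667456517352 jv 0.00187660790606707
0.643 [ 3.1 -3.6]
0.645 [ 3.4 -3.4]
0.647 [ 3.7 -3.2]
0.648 [ 3.9 -3. ]
0.65 [ 4.2 -2.8]
```

The lid is at 0.64–0.66 rad and the pointer at about 0.645, unmoved. I'll hold a little longer, then hand in.

Call:
carry_out([
  [0,0,0],
  [0,0,0],
  [0,0,0],
  [0,0,0],
  [0,0,0],
], roll=[0,0,0,0,0], grip=[-1,-1,-1,-1,-1])

```text
time_s: 14.95
ee_pos: [0.5644, -0.2685, 0.2039]
ee_rot: [-0.005, 0.745, 0.667, -0.005]
ft_force: [-15.2, 0.2, 6.0]
width: 0.136
finger_force: 78.1
```

```bash
python3 -c "
from h import *
lid(.65); print(r.close_job())"
```

```text
dx,dz 68.4 106.3 theta 0.641 rad err mm 4.7 F [-15.2   0.2   6. ] ff 78.1312608718872 w 0.13612531820254356 jv 0.00162829265661449
0.643 [ 3.1 -3.6]
0.645 [ 3.4 -3.4]
0.647 [ 3.6 -3.2]
0.648 [ 3.9 -3. ]
0.65 [ 4.2 -2.8]
the job is handed in; nothing more can be done
None
```

I handed the job in at about 15 s with the rack seated and released on the pegs and the lid held steady at about 0.65 rad against the pointer's 0.645; no verdict was shown.

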